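Swap the slide trays of two incubation chambers

TASK

The slide tray with the pink lip was left partly out of its chamber: push it fully home. Then hook a fingertip behind the blue lip of the other tray and draw that tray out along its rail until it is fully out against its stop. Work with the fingertips only: never pinch the blue lip, do not touch the glass slides, leave everything else on the bench standing where it is, and finish clear of both trays.

Things in the scene. Friction and masses are not known exactly. Their poses are not given: they have to be found in the camera images.
- blue_chamber: blue-roofed incubation chamber fixed to the bench: a low box 200 (x) x 140 (y) x 58 mm tall with an open front. Origin: on the bench under the middle of the rear face of its tray's lip as it stands when fully home. Own +x points to its back, -x out of the front, towards the robot; the box spans own x = 62 to 262 mm; it may be turned by up to about 9 degrees
- blue_tray (a joint): how far the blue tray is out, in m: 0 = fully home, 0.12 = against its end stop. It slides along the chamber's own -x as the value grows, with about 2 N friction, and stays where left. Black tray 116 mm wide, floor top 10 mm above the bench, side rims 18 mm; even when home its front 73 mm stand out of the chamber and end in the lip
- blue_lip (a point): upright blue lip at the tray's front end, 116 mm wide, 11 mm thick, top 50 mm above the bench. Point: middle of the top edge of its rear face (towards the chamber); its front face is 11 mm ahead (the facing, its front 5 mm, ends 6 mm below the top). Behind it, up to the chamber, is an empty finger gap, 110 mm wide, 40 mm deep, 62 mm long when home, longer as the tray comes out
- blue_slides (a point): four glass slides (25 x 75 mm) lying crosswise on the blue tray's floor, the first 70 mm behind the lip's rear face; their tops are 13 mm above the bench; not to be touched. This point: top of the middle of the row of slides
- pink_chamber: pink-roofed incubation chamber fixed to the bench: a low box 200 (x) x 140 (y) x 58 mm tall with an open front. Origin: on the bench under the middle of the rear face of its tray's lip as it stands when fully home. Own +x points to its back, -x out of the front, towards the robot; the box spans own x = 62 to 262 mm; it may be turned by up to about 9 degrees
- pink_tray (a joint): how far the pink tray is out, in m: 0 = fully home, 0.12 = against its end stop. It slides along the chamber's own -x as the value grows, with about 2 N friction, and stays where left. Black tray 116 mm wide, floor top 10 mm above the bench, side rims 18 mm; even when home its front 73 mm stand out of the chamber and end in the lip
- pink_lip (a point): upright pink lip at the tray's front end, 116 mm wide, 11 mm thick, top 50 mm above the bench. Point: middle of the top edge of its rear face (towards the chamber); its front face is 11 mm ahead (the facing, its front 5 mm, ends 6 mm below the top). Behind it, up to the chamber, is an empty finger gap, 110 mm wide, 40 mm deep, 62 mm long when home, longer as the tray comes out
- pink_slides (a point): four glass slides (25 x 75 mm) lying crosswise on the pink tray's floor, the first 70 mm behind the lip's rear face; their tops are 13 mm above the bench; not to be touched. This point: top of the middle of the row of slides
- dropper: small amber dropper bottle, 26 mm wide, 50 mm tall, standing on the bench midway between the lanes of the two trays, in front of the staining jar. Loose bystander; origin: centre of its underside
- wash_bottle: white squeeze bottle with red cap and bent red spout, 68 mm wide, 205 mm tall, at the left side. Loose bystander; origin: centre of its underside
- pen_cup: clear cup of marker pens, 72 mm wide, 140 mm tall, at the right side. Loose bystander; origin: centre of its underside
- staining_jar: square lilac staining jar with glass lid, 52 mm wide, 88 mm tall, standing between the two trays. Loose bystander; origin: centre of its underside
- tip_box: orange pipette-tip box, 85 x 122 mm, 56 mm tall, at the left side. Loose bystander; origin: centre of its underside
- slide_box: flat green slide box, 87 x 172 mm, 36 mm tall, at the right side. Loose bystander; origin: centre of its underside
- vial: small amber vial with white cap, 28 mm wide, 48 mm tall, standing midway between the lanes of the two trays, nearest to the robot. Loose bystander; origin: centre of its underside

How it is judged:
On the way, in this order (a step that is already met when the one before it is completed fails the run):
1. the pink tray is pushed fully home (value of joint pink_tray below 0.005 m), for 0.1 s.
2. the blue tray is drawn by a finger bearing on its lip (contact force between the fingers and blue_tray_c1 above 0.3 N and value of joint blue_tray above 0.03 m), for 0.1 s.
At the end, for the whole second after the job is handed in: the blue tray is out by more than 112 mm of its 120 mm, the pink tray is within 6 mm of fully home, both at rest, and every bystander stands upright within 15 mm of where it started (value of joint blue_tray above 0.112 m and value of joint pink_tray below 0.006 m and velocity of joint blue_tray between -0.01 and 0.01 m/s and velocity of joint pink_tray between -0.01 and 0.01 m/s and distance of each of dropper, wash_bottle, pen_cup, staining_jar, tip_box, slide_box, vial from where it was at the start of the episode below 0.015 m and angle between each of dropper, wash_bottle, pen_cup, staining_jar, tip_box, slide_box, vial's own z axis and vertical below 0.3 rad); the robot touches nothing.
It fails at once if the blue tray is drawn (over 30 mm) while the pink tray is not yet home (value of joint blue_tray above 0.03 m and value of joint pink_tray above 0.012 m).
It fails at once if the blue lip is pinched: fingers bear on its rear and its front face at once (contact force between the fingers and blue_tray_c1 above 1 N and contact force between the fingers and blue_tray_c2 above 1 N).
It fails at once if the glass slides are touched (contact force between any of the fingers, the arm and blue_tray_c3 above 0.5 N or contact force between any of the fingers, the arm and pink_tray_c3 above 0.5 N).
It fails at once if a bystander is lifted, shifted by more than 15 mm or tipped (not (distance of each of dropper, wash_bottle, pen_cup, staining_jar, tip_box, slide_box, vial from where it was at the start of the episode below 0.015 m and angle between each of dropper, wash_bottle, pen_cup, staining_jar, tip_box, slide_box, vial's own z axis and vertical below 0.3 rad)).
It also fails if it takes over 53 s, if anything falls off the work surface, if the arm or the gripper's body presses on something with over 40 N, if the wrist force passes 120 N, or if a joint passes its speed limit or range.

ROBOT

A 7-joint arm with a two-finger parallel gripper is mounted at the origin on the work surface. World frame = base frame: x ahead of the robot, y to its left, z up, the work surface at z = 0. Lengths are in m, angles in rad, forces in N, time in s.
With the tool pointing down it reaches from about 0.425 to 0.925 m from the base axis. Payload 6.8 kg.
Tool frame: the origin (TCP) lies midway between the tips of the shut fingers; the grasp point (between the pads) lies 19 mm behind it; x points along the fingers, y is the direction in which the jaws open and shut, and the axes are right-handed (so a half turn about x gives the same grasp; the last joint's range is limited). The gripper opens to 85 mm and grips with 20 to 120 N. Pads are 22 mm wide; open, the fingers measure 114 mm over their backs; the gripper's body (76 mm by 85 mm) begins 54 mm behind the grasp point. The pads swing forward as they close: fully open they stand 13 mm farther back than shut.
Start: joints at [1.044, 0.477, 0.022, 1.555, -0.011, 1.109, -0.083], TCP at [0.275, -0.617, 0.208] pointing down, gripper open.
Joint ranges: [-2.96, 2.96], [-0.34, 2.1], [-1.41, 1.46], [0.24, 2.44], [-1.37, 4.51], [0.17, 1.92], [-2.96, 2.96]. Speed limits (rad/s): [2.39, 2.39, 3.14, 3.14, 3.14, 3.14, 3.14].

INTERFACE

Orientations are given as a rotation vector (axis times angle).
In Python, from bench import r, viewer, nets gives the robot as it stands.
- The arm moves only by the shell command python3 -m pendant 'ROWS' [FORCE]. ROWS is JSON, one flat list of numbers, 5 for each row, row after row: the finger opening in mm, from 0 to 85.4, then the shift along the tool's x, y, z in mm, then the turn about the tool's x in rad. A call has 1 to 20 rows; each row shifts and turns the commanded pose from where the row before left it, along the tool's axes as they then stand; what a row does not reach is not made up. A row lasts 1/8 s, in which the tool goes at most 62.5 mm and 10.7 degrees, less where a joint would pass 70% of its speed; a pose out of reach is approached as far as the arm can. A call with a gripper value outside its range is refused whole. The fingers move at their own pace and stop on an object; FORCE is the grip in N (left out, the last holds). Time passes only in rows, so rows that do not move let the fingers close. It gives the time, the measured TCP pose, the force and the opening at its end, in the units of the state.
- r.get_obs(): the state, without advancing time (a new reading comes with each control period).
- viewer.grab_frame(name): name is "scene" or "top" or "wrist"; returns (picture, depth): 480x640x3 uint8, red, green, blue; 480x640 float32, m along the optical axis (not along the pixel's ray), 0 where there is no reading.
- viewer.calibration(name): a dict with "mtx" (3x3 intrinsics, pixels), "world_to_cam" (4x4, takes a point from world to camera coordinates). Camera axes: x right, y up, looking along -z (the intrinsics and any distortion apply to the point x, -y, -z); pixel columns grow to the right and rows downward; lengths in m; the calibration is good to about 2 mm. A picture is of the moment at which its call begins: read the wrist's pose just before it. calibration takes no time and is no camera call; for the wrist camera it gives the pose at the moment of the call.
- r.hand_in(): hands the job in, once; it reports no verdict.
Trained networks look in the newest picture that a camera, given by its name, has taken for a name from the list of things; names that differ only in an ending like _2 or _b are one class to them, and where a whole thing is asked for, a point or a joint stands for the part that bears it (a point fixed in the world has none). Each returns a list of dicts, best first, with "score" (0 to 1); they miss things now and then, are a little off and sometimes report something else, mostly with a low value. They report only what shows in the picture. A call takes as long as a camera call.
- nets.look_for(name, camera): "location" ([x, y, z] in m, in world coordinates, good to about 4 mm: the middle of the surface that is visible of it).
- nets.silhouettes(name, camera): "mask" (480x640 bool, what is visible of it).
The state is a dict: "clock": time; "joints": joint angles; "qvel": joint speeds; "tau": joint torques, N m; "tcp_pos": TCP position; "orientation": TCP orientation; "contact_force": force on the tool from outside, world axes, zero at the start; "moment": the same for the moment, N m; "grip_width": finger opening in m.
Only numpy, scipy, OpenCV 4.12 (cv2) and the standard library are available. Lean on these libraries where they do the work, as an engineer would, in place of code of your own. Each camera call takes 0.05 s, during which the arm holds its last target. There are 200 camera calls.

## Working session

There is one attempt and no reset: what is moved stays moved. The work goes in short steps, Python scripts to look and compute and a shell command to move; the robot and the scene stay as the last step left them, time stands still between calls to the robot, and variables do not carry over. Pictures are saved under pics/ and viewed, about 8 in all and at most 12, crops included, and the job is handed in when it is done.

```bash
ls; mkdir -p pics
python3 - <<'E'
from bench import r, viewer, nets
import cv2, numpy as np
np.set_printoptions(precision=4,suppress=True)
o=r.get_obs(); print(o)
for c in ("scene","top"):
    p,d=viewer.grab_frame(c); cv2.imwrite(f"pics/{c}0.png",p[:,:,::-1]); np.savez(f"pics/{c}0.npz",p=p,d=d,**viewer.calibration(c))
    print(c,viewer.calibration(c))
    for n in "blue_chamber blue_lip blue_slides pink_chamber pink_lip pink_slides dropper wash_bottle pen_cup staining_jar tip_box slide_box vial".split():
        L=nets.look_for(n,c); print(n,[(np.round(l["location"],3),round(l["score"],2)) for l in L[:2]])
E
```

```text
pics
{'clock': 0.0, 'joints': array([ 1.0439,  0.4778,  0.0223,  1.5565, -0.0115,  1.1093, -0.0832]), 'qvel': array([-0.0007, -0.0005,  0.0011,  0.002 , -0.0017,  0.0012,  0.0003]), 'tau': array([ -0.0006, -59.6465,   1.6081, -28.1203,   0.0125,   0.0092,
        -0.    ]), 'tcp_pos': array([ 0.2742, -0.6161,  0.2072]), 'orientation': array([ 1.9906,  0.4249, -1.9917]), 'contact_force': array([-0.005 ,  0.0365,  0.2901]), 'moment': array([ 0.0195, -0.0518,  0.0009]), 'grip_width': 0.08527626529197363}
scene {'mtx': array([[450.7592,   0.    , 310.8099],
       [  0.    , 450.7592, 246.1556],
       [  0.    ,   0.    ,   1.    ]]), 'world_to_cam': array([[-0.432 ,  0.9017,  0.017 ,  0.236 ],
       [-0.7096, -0.3515,  0.6107,  0.3636],
       [ 0.5567,  0.2518,  0.7917, -1.4305],
       [ 0.    ,  0.    ,  0.    ,  1.    ]])}
blue_chamber [(array([0.775, 0.13 , 0.058]), 0.68)]
blue_lip [(array([0.625, 0.142, 0.007]), 0.83)]
blue_slides [(array([0.623, 0.148, 0.015]), 0.8), (array([0.604, 0.451, 0.106]), 0.46)]
pink_chamber [(array([ 0.75 , -0.196,  0.058]), 0.89)]
pink_lip [(array([ 
[... 914 characters left out ...]
 0.139, 0.012]), 0.56)]
blue_slides []
pink_chamber [(array([ 0.707, -0.206,  0.061]), 0.84), (array([ 0.383, -0.443,  0.036]), 0.53)]
pink_lip [(array([ 0.608, -0.197,  0.01 ]), 0.68), (array([0.567, 0.439, 0.11 ]), 0.18)]
pink_slides [(array([ 0.606, -0.205,  0.008]), 0.98)]
dropper [(array([ 0.384, -0.445,  0.037]), 0.7), (array([0.536, 0.007, 0.031]), 0.59)]
wash_bottle [(array([0.569, 0.444, 0.111]), 0.83)]
pen_cup [(array([ 0.631, -0.403,  0.069]), 0.69), (array([0.646, 0.144, 0.008]), 0.47)]
staining_jar [(array([0.639, 0.004, 0.074]), 0.86)]
tip_box [(array([0.387, 0.456, 0.058]), 0.76), (array([0.428, 0.01 , 0.049]), 0.43)]
slide_box [(array([ 0.385, -0.445,  0.034]), 0.91)]
vial []
```

View pics/top0.png

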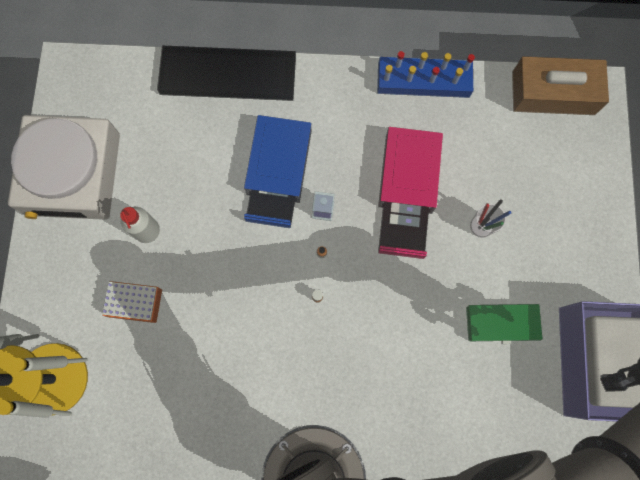

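View pics/scene0.png

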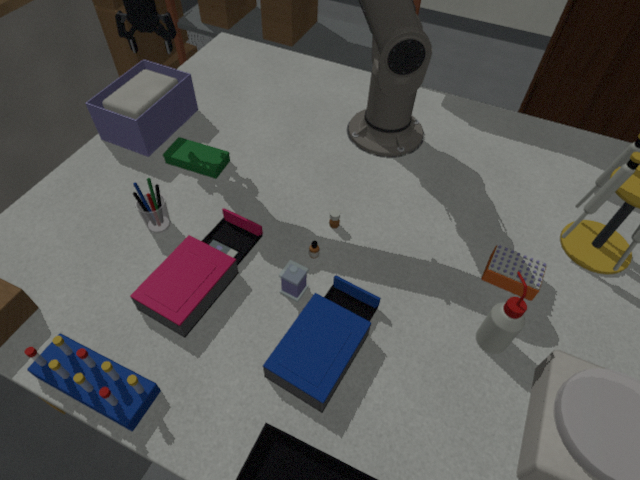

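Top view: blue roof centre ~(279,156), blue lip ~(270,219), pink roof ~(412,167), pink lip ~(403,250), tray with slides exposed; dropper (322,252), vial (317,296), jar (322,206). Scene view agrees in layout. The two cameras' network positions disagree by ~30 mm in x, so I'll measure by my own code.

```bash
cat > h.py <<'E'
import numpy as np, cv2
np.set_printoptions(precision=4,suppress=True)
def cloud(d,K,W):
    v,u=np.mgrid[:480,:640]; P=np.stack([(u-K[0,2])/K[0,0]*d,-(v-K[1,2])/K[1,1]*d,-d],-1)
    return (P-W[:3,3])@W[:3,:3]
def colour(p,n):
    h=cv2.cvtColor(p,cv2.COLOR_RGB2HSV); lo,hi=((105,120,40),(125,255,255)) if n=="blue" else ((160,140,60),(179,255,255))
    return cv2.inRange(h,lo,hi)>0
E
python3 - <<'E'
from h import *
for c in ("scene","top"):
    f=np.load(f"pics/{c}0.npz"); X=cloud(f["d"],f["mtx"],f["world_to_cam"]); p=f["p"]
    # bench plane
    ok=(f["d"]>0)&(abs(X[...,2])<.03)&(X[...,0]>.3)&(X[...,0]<.9)&(abs(X[...,1])<.5)
    A=np.c_[X[ok][:,:2],np.ones(ok.sum())]; print(c,"plane",np.linalg.lstsq(A,X[ok][:,2],rcond=None)[0])
    for n in ("blue","pink"):
        m=colour(p,n)&(X[...,0]<.9)&(X[...,0]>.4)&(abs(X[...,1])<.35)
        roof=m&(abs(X[...,2]-.058)<.008)
        k,l,s,_=cv2.connectedComponentsWithStats(roof.astype(np.uint8)); i=1+s[1:,4].argmax(); roof=l==i
        b=cv2.minAreaRect(X[roof][:,:2].astype(np.float32)); print(n,"roof rect",b,cv2.boxPoints(b).round(3).tolist(),"z",np.median(X[roof][:,2]))
        lip=m&(X[...,2]>.025)&(X[...,2]<.056)&(X[...,0]<np.array(b[0][0])-.12)
        Q=X[lip]; 
        if len(Q):
            b2=cv2.minAreaRect(Q[:,:2].astype(np.float32)); print("  lip n",len(Q),b2,"zmax",np.percentile(Q[:,2],[2,50,98]),"x",np.percentile(Q[:,0],[2,50,98]))
E
```

```text
scene plane [-0.0004 -0.0012  0.0019]
blue roof rect ((0.7787344455718994, 0.12737169861793518), (0.13959136605262756, 0.20046457648277283), 84.18599700927734) [[0.671999990940094, 0.06800000369548798], [0.8709999918937683, 0.04800000041723251], [0.8859999775886536, 0.18700000643730164], [0.6859999895095825, 0.2070000022649765]] z 0.05924829611307718
  lip n 415 ((0.6136075854301453, 0.14538948237895966), (0.11339538544416428, 0.015663200989365578), 83.2926025390625) zmax [0.0257 0.0428 0.0524] x [0.6069 0.6166 0.6237]
pink roof rect ((0.764335036277771, -0.21163234114646912), (0.14131909608840942, 0.20126347243785858), 85.40991973876953) [[0.6579999923706055, -0.27399998903274536], [0.859000027179718, -0.28999999165534973], [0.8700000047683716, -0.14900000393390656], [0.6700000166893005, -0.13300000131130219]] z 0.0592264930888129
  lip n 314 ((0.5483586192131042, -0.19262540340423584), (0.11364957690238953, 0.015593224205076694), 84.2569351196289) zmax [0.0257 0.0426 0.053 ] x [0.5431 0.5526 0.5582]
top plane [ 0.0013 -0.0002  0.0009]
blue roof rect ((0.7781364321708679, 0.12581473
[... 234 characters left out ...]
821186066]] z 0.059663167092787704
  lip n 262 ((0.6112757325172424, 0.14266735315322876), (0.11132524162530899, 0.013012949377298355), 83.9627685546875) zmax [0.0313 0.0462 0.0542] x [0.6014 0.6101 0.6198]
pink roof rect ((0.7633863091468811, -0.2133328765630722), (0.13904772698879242, 0.20120695233345032), 85.2679214477539) [[0.6570000052452087, -0.27399998903274536], [0.8579999804496765, -0.29100000858306885], [0.8690000176429749, -0.15199999511241913], [0.6690000295639038, -0.13600000739097595]] z 0.059489005282562124
  lip n 241 ((0.546443521976471, -0.19489037990570068), (0.11309763789176941, 0.012591698206961155), 84.90509033203125) zmax [0.0328 0.047  0.0548] x [0.538  0.5453 0.5539]
```

```bash
cat > p.py <<'E'
from h import *
from scipy.spatial.transform import Rotation as Ro
from bench import r
B=(np.array([.6172,.1431]),np.radians(-5.85)); P=(np.array([.6024,-.1993]),np.radians(-4.65))
def pt(c,x,y,z):
    o,a=c; return np.array([*(o+[x*np.cos(a)-y*np.sin(a),x*np.sin(a)+y*np.cos(a)]),z])
def own(c,p):
    o,a=c; d=p[:2]-o; return np.array([d[0]*np.cos(a)+d[1]*np.sin(a),-d[0]*np.sin(a)+d[1]*np.cos(a),p[2]])*1000
def st():
    o=r.get_obs(); R=Ro.from_rotvec(o["orientation"]).as_matrix(); return o,o["tcp_pos"],R
E
python3 - <<'E'
from p import *
o,t,R=st(); print(R)
# wanted: x down, z along +-chamber x
for c in (P,B):
  for s in (1,-1):
    zx=s*np.array([np.cos(c[1]),np.sin(c[1]),0]); xd=np.array([0,0,-1.]); W=np.c_[xd,np.cross(zx,xd),zx]
    rv=Ro.from_matrix(R.T@W).as_rotvec(); print(s,"turn",rv)
    if s==1:
        for q in (pt(P,-.10,0,.2),): print((R.T@(q-t))*1000, W.T@(q-t)*1000)
E
```

```text
[[ 0.      0.4066 -0.9136]
 [ 0.     -0.9136 -0.4066]
 [-1.      0.     -0.    ]]
1 turn [-2.6417 -0.     -0.0001]
[   8.2147 -295.9044 -381.5142] [  8.1971 442.5759 192.975 ]
-1 turn [ 0.4999 -0.      0.    ]
1 turn [-2.6207 -0.     -0.0001]
[   8.2147 -295.9044 -381.5142] [  8.1971 446.5202 183.6641]
-1 turn [ 0.5209 -0.      0.    ]
```

```bash
python3 -m pendant '[0,0,-25,-32,0, 0,0,-25,-32,0, 0,0,-25,-32,0, 0,0,-25,-32,0, 0,0,-25,-32,0, 0,0,-25,-32,0, 0,0,-25,-32,0, 0,0,-25,-32,0, 0,0,-25,-32,0, 0,0,-25,-32,0, 0,0,-25,-32,0, 0,0,-21,-29,0, 0,0,0,0,0.167, 0,0,0,0,0.167, 0,0,0,0,0.166, 0,0,0,0,0]'
cat > s.py <<'E'
from p import *
import sys
o,t,R=st(); c={"p":P,"b":B}[sys.argv[1]]
print("t",o["clock"],"tcp",t,"own mm",own(c,t),"F",o["contact_force"],"w",o["grip_width"])
zx=-np.array([np.cos(c[1]),np.sin(c[1]),0]); xd=np.array([0,0,-1.]); W=np.c_[xd,np.cross(zx,xd),zx]; print("turn left",Ro.from_matrix(R.T@W).as_rotvec())
E
python3 s.py p
```

```text
clock: 3.4
tcp_pos: [0.5023, -0.1913, 0.2083]
orientation: [-2.181, 0.087, 2.181]
contact_force: [-0.6, 0.7, -0.2]
grip_width: 0.0
t 3.4 tcp [ 0.5023 -0.1913  0.2083] own mm [-100.4458   -0.1264  208.3359] F [-0.6056  0.6927 -0.2499] w 3.923004064174285e-05
turn left [ 0.0015 -0.0002 -0.0002]
```

```bash
python3 -m pendant '[0,45,0,0,0, 0,45,0,0,0, 0,45,0,0,0, 0,45,0,0,0, 0,0,0,-15,0, 0,0,0,-8,0, 0,0,0,-8,0, 0,0,0,-8,0, 0,0,0,-8,0, 0,0,0,-8,0, 0,0,0,-8,0, 0,0,0,-7,0, 0,0,0,0,0]'
python3 s.py p
cat > look.py <<'E'
from h import *
import sys
from bench import viewer
from p import own,P,B
for c in sys.argv[2:]:
    p,d=viewer.grab_frame(c); K=viewer.calibration(c); cv2.imwrite(f"pics/{c}{sys.argv[1]}.png",p[:,:,::-1])
    if c=="wrist": continue
    X=cloud(d,K["mtx"],K["world_to_cam"])
    for n,C in (("blue",B),("pink",P)):
        m=colour(p,n)&(d>0); Q=np.array([own(C,q) for q in X[m]])
        Q=Q[(Q[:,2]>30)&(Q[:,2]<56)&(abs(Q[:,1])<60)&(Q[:,0]<35)&(Q[:,0]>-150)]
        print(c,n,"lip own x 2/50/98%",np.percentile(Q[:,0],[2,50,98]) if len(Q) else None,len(Q))
E
python3 look.py 1 scene top
```

```text
clock: 5.03
tcp_pos: [0.5726, -0.1969, 0.0281]
orientation: [-2.18, 0.088, 2.18]
contact_force: [-0.3, -0.6, -0.1]
grip_width: 0.0003
t 5.025 tcp [ 0.5726 -0.1969  0.0281] own mm [-29.9356  -0.0435  28.1243] F [-0.3422 -0.6082 -0.1218] w 0.00028251759394746465
turn left [ 0.0003 -0.0003  0.0001]
scene blue lip own x 2/50/98% [-9.5457 -0.4149  1.9248] 355
scene pink lip own x 2/50/98% [-59.0394 -50.2073 -47.3295] 166
top blue lip own x 2/50/98% [-11.7156  -6.3578  -0.1904] 245
top pink lip own x 2/50/98% [-61.9541 -56.676  -50.3006] 158
```

```bash
python3 -c "
import cv2
a=cv2.imread('pics/scene1.png')[150:350,80:400];b=cv2.imread('pics/top1.png')[100:300,240:480]
cv2.imwrite('pics/c1.png',cv2.hconcat([cv2.resize(a,(480,300)),cv2.resize(b,(320,300))]))"
```

```text
(no output)
```

View pics/c1.png

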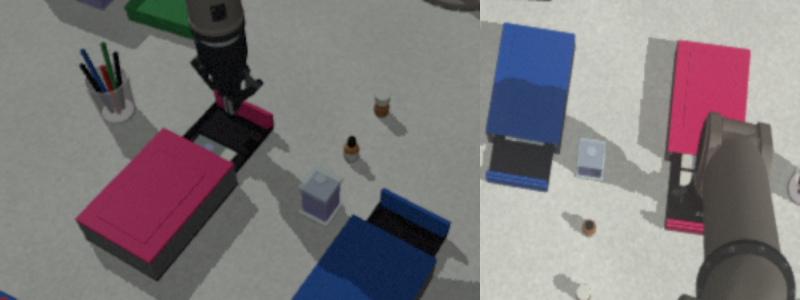

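The finger appears to be standing at the lip without the lip having moved (pink lip still ~50 mm out); I need to see it closer.

Run:
```python
from p import *
from bench import viewer
p,d=viewer.grab_frame("scene"); K=viewer.calibration("scene"); X=cloud(d,K["mtx"],K["world_to_cam"])
w,dw=viewer.grab_frame("wrist")
# project expected TCP, lip corners
W=K["world_to_cam"]
def pr(q):
    c=W[:3,:3]@q+W[:3,3]; return (K["mtx"]@np.array([c[0],-c[1],-c[2]]))[:2]/-c[2]
o,t,R=st(); print("tcp",t,pr(t), own(P,t))
s=p[180:280,190:290].copy()
cv2.imwrite("pics/c2.png",cv2.hconcat([cv2.resize(s,(400,400),interpolation=cv2.INTER_NEAREST),cv2.resize(w,(400,400))])[:,:,::-1])
for v in range(195,232,3): print(v,[(u,*own(P,X[v,u]).round().astype(int)) for u in range(228,248,4)])
```

```text
tcp [ 0.5716 -0.197   0.0281] [236.3995 228.5625] [-30.9298  -0.2288  28.0932]
195 [(228, np.int64(1), np.int64(23), np.int64(189)), (232, np.int64(-5), np.int64(29), np.int64(188)), (236, np.int64(-12), np.int64(35), np.int64(185)), (240, np.int64(-22), np.int64(37), np.int64(177)), (244, np.int64(-34), np.int64(38), np.int64(167))]
198 [(228, np.int64(-17), np.int64(4), np.int64(154)), (232, np.int64(-17), np.int64(16), np.int64(161)), (236, np.int64(-18), np.int64(27), np.int64(166)), (240, np.int64(-21), np.int64(37), np.int64(169)), (244, np.int64(-33), np.int64(38), np.int64(158))]
201 [(228, np.int64(-10), np.int64(9), np.int64(153)), (232, np.int64(-13), np.int64(19), np.int64(156)), (236, np.int64(-18), np.int64(26), np.int64(155)), (240, np.int64(-19), np.int64(37), np.int64(161)), (244, np.int64(-26), np.int64(42), np.int64(157))]
204 [(228, np.int64(-18), np.int64(-1), np.int64(130)), (232, np.int64(-11), np.int64(19), np.int64(148)), (236, np.int64(-18), np.int64(24), np.int64(144)), (240, np.int64(-20), np.int64(34), np.int64(148)), (244, np.int64(-24), np.int64(43), np
[... 1621 characters left out ...]
.int64(-46), np.int64(-27), np.int64(10)), (236, np.int64(-24), np.int64(7), np.int64(54)), (240, np.int64(-49), np.int64(-3), np.int64(23)), (244, np.int64(-48), np.int64(12), np.int64(32))]
228 [(228, np.int64(-32), np.int64(-30), np.int64(11)), (232, np.int64(-37), np.int64(-21), np.int64(12)), (236, np.int64(-43), np.int64(-13), np.int64(10)), (240, np.int64(-46), np.int64(-1), np.int64(14)), (244, np.int64(-51), np.int64(7), np.int64(14))]
231 [(228, np.int64(-26), np.int64(-26), np.int64(8)), (232, np.int64(-30), np.int64(-16), np.int64(10)), (236, np.int64(-36), np.int64(-8), np.int64(9)), (240, np.int64(-40), np.int64(2), np.int64(11)), (244, np.int64(-47), np.int64(9), np.int64(8))]
```

View pics/c2.png

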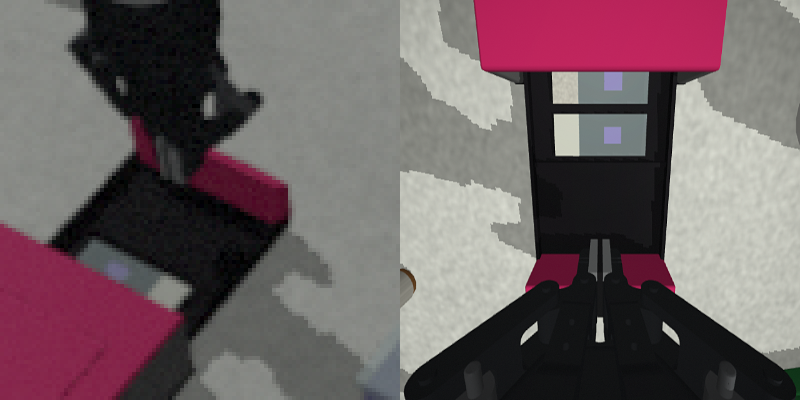

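Run:
```python
from p import *
from bench import viewer
K=viewer.calibration("scene");W=K["world_to_cam"]
def pr(q):
    c=W[:3,:3]@q+W[:3,3]; return (K["mtx"]@np.array([c[0],-c[1],-c[2]]))[:2]/-c[2]
for z in (.028,.04,.05,.06): print(z,pr(pt(P,-.02,0,z)))
for c in ("wrist","scene"):
    p,d=viewer.grab_frame(c); K=viewer.calibration(c); X=cloud(d,K["mtx"],K["world_to_cam"])
    o,t,R=st(); Q=((X-t)@R)*1000; m=(d>0)&(abs(Q[...,1])<20)&(abs(Q[...,2])<16)&(Q[...,0]<12)
    print(c,"lowest tool-x mm near axis:",np.percentile(Q[m][:,0],[50,90,97,99,100]),m.sum())
    m&=(Q[...,0]>-60); i=np.argsort(-Q[m][:,0])[:15]; print(Q[m][i].round(1).tolist())
```

```text
0.028 [233.906 231.481]
0.04 [233.338  228.4188]
0.05 [232.8573 225.8273]
0.06 [232.3697 223.1986]
wrist lowest tool-x mm near axis: [-76.2012 -45.2193 -34.0661 -30.0194 -26.4894] 11963
[[-26.5, 2.3, -11.5], [-26.5, -1.2, -11.5], [-26.6, -3.4, -11.6], [-26.7, -2.5, -11.6], [-26.9, 2.8, -11.7], [-27.0, -4.2, -11.7], [-27.1, 5.8, -11.8], [-27.2, 3.2, -11.8], [-27.2, -2.9, -11.4], [-27.3, 0.1, -11.9], [-27.3, -2.0, -11.9], [-27.3, 5.4, -11.9], [-27.4, -1.6, -11.9], [-27.4, -5.5, -11.9], [-27.5, 6.2, -12.0]]
scene lowest tool-x mm near axis: [-406.8439  -58.3075  -37.2383  -32.1728  -24.7143] 797
[[-24.7, -4.9, -7.7], [-27.4, -2.3, -11.9], [-28.1, 7.4, -11.0], [-28.9, -1.4, -10.3], [-29.0, -5.6, -7.8], [-29.7, 0.2, -12.1], [-30.7, -11.5, 5.4], [-30.9, 1.6, -14.0], [-32.2, -5.5, -11.1], [-32.3, -12.2, 0.4], [-32.3, 2.7, -12.3], [-32.4, -7.5, -13.8], [-32.6, 10.6, -9.8], [-33.2, -12.5, -4.0], [-33.8, -11.4, 6.0]]
```

Both cameras agree that the real tips end ~26 mm short of the reported TCP (along tool x), so the fingers passed just over the pink lip (crop shows the tips at ~(172,185) with floor visible below). I'll back off and go 26 mm deeper.

```bash
python3 -m pendant '[0,-20,0,0,0, 0,0,0,25,0, 0,0,0,25,0, 0,0,0,20,0, 0,0,0,0,0, 0,15,0,0,0, 0,15,0,0,0, 0,14,0,0,0, 0,0,0,0,0, 0,0,0,-10,0, 0,0,0,-8,0, 0,0,0,-8,0, 0,0,0,-8,0, 0,0,0,0,0]'
python3 s.py p; python3 look.py 3 scene
```

```text
clock: 7.08
tcp_pos: [0.5369, -0.1941, 0.0043]
orientation: [-2.181, 0.088, 2.179]
contact_force: [-0.3, 0.3, -0.0]
grip_width: 0.0001
t 7.075 tcp [ 0.5369 -0.1941  0.0043] own mm [-65.6584  -0.1375   4.28  ] F [-0.2842  0.3051 -0.0491] w 7.156441286740263e-05
turn left [ 0.0001 -0.0009 -0.0001]
scene blue lip own x 2/50/98% [-10.1481  -0.5752   1.9158] 361
scene pink lip own x 2/50/98% [-52.1746 -42.1009 -39.5652] 280
```

```bash
python3 -m pendant '[0,0,0,-8,0, 0,0,0,-8,0, 0,0,0,-8,0, 0,0,0,-8,0, 0,0,0,-6,0, 0,0,0,-3,0, 0,0,0,-2,0, 0,0,0,0,0]'
python3 s.py p; python3 look.py 4 scene
```

```text
clock: 8.12
tcp_pos: [0.5793, -0.1975, 0.0043]
orientation: [-2.181, 0.088, 2.179]
contact_force: [-1.4, -0.3, 0.1]
grip_width: 0.0002
t 8.125 tcp [ 0.5793 -0.1975  0.0043] own mm [-23.1714  -0.1074   4.272 ] F [-1.3839 -0.3424  0.1285] w 0.0001568058257562458
turn left [-0.     -0.0006  0.0001]
scene blue lip own x 2/50/98% [-10.0438  -0.3915   1.8305] 361
scene pink lip own x 2/50/98% [-9.44   -0.0795  2.5376] 281
```

```bash
python3 -m pendant '[0,0,0,-1,0, 0,0,0,-1,0, 0,0,0,0,0]'; python3 -m pendant '[0,0,0,-1,0, 0,0,0,-1,0, 0,0,0,0,0]'; python3 s.py p
```

```text
clock: 8.55
tcp_pos: [0.5794, -0.1975, 0.0042]
orientation: [-2.177, 0.088, 2.183]
contact_force: [-6.8, 1.4, 3.8]
grip_width: -0.0001
clock: 8.93
tcp_pos: [0.5793, -0.1976, 0.0039]
orientation: [-2.172, 0.088, 2.187]
contact_force: [-10.8, 1.6, 6.9]
grip_width: 0.0
t 8.925 tcp [ 0.5793 -0.1976  0.0039] own mm [-23.137   -0.1492   3.8713] F [-10.8065   1.6078   6.9365] w 3.560372081342164e-05
turn left [-0.0005  0.0068  0.0004]
```

```bash
python3 -m pendant '[0,0,0,10,0, 0,0,0,15,0, 0,0,0,20,0, 0,-40,0,0,0, 0,-40,0,0,0, 0,-40,0,0,0, 0,-40,0,0,0, 0,0,0,0,0.021, 0,0,0,0,0]'; python3 s.py b; python3 look.py 5 scene top
python3 - <<'E'
from p import *
o,t,R=st(); print("shift to blue gap above", (R.T@(pt(B,.028,0,t[2])-t))*1000)
E
```

```text
clock: 10.05
tcp_pos: [0.5375, -0.1942, 0.1638]
orientation: [-2.169, 0.111, 2.169]
contact_force: [0.4, 0.1, -0.9]
grip_width: 0.0004
t 10.05 tcp [ 0.5375 -0.1942  0.1638] own mm [ -44.9027 -343.6209  163.8357] F [ 0.3847  0.1316 -0.8933] w 0.0003831501769650159
turn left [-0.0002  0.     -0.0001]
scene blue lip own x 2/50/98% [-10.1328  -0.5163   2.0951] 362
scene pink lip own x 2/50/98% [-9.0272 -0.0295  2.5306] 274
top blue lip own x 2/50/98% [-11.5336  -6.1085   0.0235] 244
top pink lip own x 2/50/98% [-11.1141  -6.625   -0.4789] 40
shift to blue gap above [  -0.0488 -343.4911  -73.4231]
```

```bash
python3 -m pendant '[0,0,-38,-8,0, 0,0,-38,-8,0, 0,0,-38,-8,0, 0,0,-38,-8,0, 0,0,-38,-8,0, 0,0,-38,-8,0, 0,0,-38,-8,0, 0,0,-38,-8,0, 0,0,-39.5,-9,0, 0,0,0,0,0, 0,40,0,0,0, 0,40,0,0,0, 0,25,0,0,0, 0,0,0,0,0]'; python3 s.py b
python3 - <<'E'
from p import *
from bench import viewer
p,d=viewer.grab_frame("wrist"); K=viewer.calibration("wrist"); X=cloud(d,K["mtx"],K["world_to_cam"])
cv2.imwrite("pics/w6.png",p[:,:,::-1])
o,t,R=st(); Q=((X-t)@R)*1000; m=(d>0)&(abs(Q[...,1])<16)&(Q[...,2]>-16)&(Q[...,2]<16)&(Q[...,0]<10)&(Q[...,0]>-60); print("tip tool-x",np.percentile(Q[m][:,0],[97,99,100]))
m=colour(p,"blue")&(d>0); Y=np.array([own(B,q) for q in X[m]]); L=Y[(Y[:,0]<40)]; print("lip",np.percentile(L,[2,50,98],axis=0) if len(L) else None); C=Y[Y[:,0]>45]; print("chamber",np.percentile(C,[2,50,98],axis=0))
E
```

```text
clock: 11.9
tcp_pos: [0.6433, 0.1382, 0.056]
orientation: [-2.163, 0.114, 2.176]
contact_force: [0.0, 0.0, 0.4]
grip_width: 0.0002
t 11.9 tcp [0.6433 0.1382 0.056 ] own mm [26.4253 -2.1723 56.0491] F [0.0313 0.0021 0.3871] w 0.0001502795342734999
turn left [-0.0007  0.0057 -0.0028]
tip tool-x [-29.1703 -27.8188 -26.0981]
lip [[ -8.3813 -54.5986  13.1463]
 [  1.306   20.9112  40.5345]
 [  2.2165  56.1509  52.2416]]
chamber [[ 65.9824 -66.0177  58.5013]
 [115.7715   0.3528  60.3547]
 [154.2937  66.6246  62.5464]]
```

View pics/w6.png

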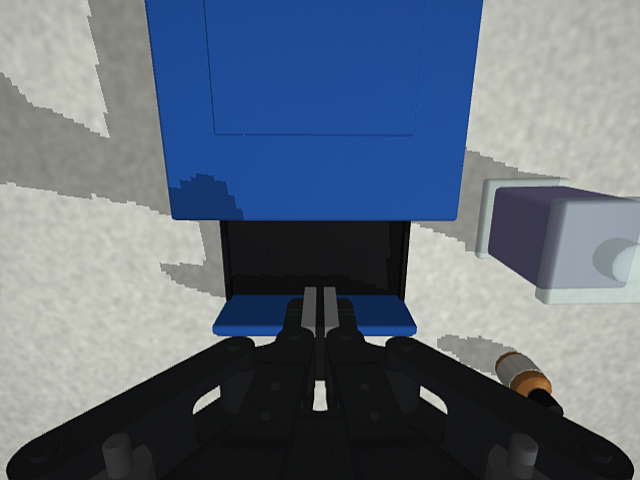

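Wrist view: shut tips at ~(320,290) over the gap between blue lip (315,315) and chamber front edge (row 220), centred. Go down and start to draw.

```bash
python3 -m pendant '[0,15,0,0,0, 0,15,0,0,0, 0,15,0,0,0, 0,9,0,0,0, 0,0,0,0,0]'; python3 -m pendant '[0,0,0,7,0, 0,0,0,7,0, 0,0,0,7,0, 0,0,0,7,0, 0,0,0,0,0]';python3 s.py b; python3 look.py 7 scene
```

```text
clock: 12.58
tcp_pos: [0.6451, 0.1399, 0.0042]
orientation: [-2.168, 0.111, 2.171]
contact_force: [-0.0, -0.4, 0.3]
grip_width: -0.0001
clock: 13.2
tcp_pos: [0.6172, 0.143, 0.0054]
orientation: [-2.169, 0.111, 2.17]
contact_force: [0.1, -0.5, -1.1]
grip_width: 0.0001
t 13.2 tcp [0.6172 0.143  0.0054] own mm [ 0.031  -0.0633  5.4363] F [ 0.0596 -0.4854 -1.088 ] w 0.00012266274901293113
turn left [ 0.0003  0.0005 -0.0001]
scene blue lip own x 2/50/98% [-18.1447 -10.0887  -7.7008] 137
scene pink lip own x 2/50/98% [-9.3729  0.1047  2.5275] 278
```

```bash
python3 -m pendant '[0,0,0,7,0, 0,0,0,7,0, 0,0,0,7,0, 0,0,0,7,0, 0,0,0,7,0, 0,0,0,7,0, 0,0,0,7,0, 0,0,0,7,0]'; python3 s.py b; python3 look.py 8 scene; python3 -m pendant '[0,0,0,7,0, 0,0,0,7,0, 0,0,0,7,0, 0,0,0,7,0, 0,0,0,7,0, 0,0,0,6,0, 0,0,0,5,0, 0,0,0,3,0, 0,0,0,2,0, 0,0,0,0,0]'; python3 s.py b; python3 look.py 9 scene
```

```text
clock: 14.25
tcp_pos: [0.5619, 0.1488, 0.0053]
orientation: [-2.169, 0.111, 2.169]
contact_force: [2.5, 0.1, 1.7]
grip_width: -0.0002
t 14.25 tcp [0.5619 0.1488 0.0053] own mm [-55.6282  -0.0184   5.2954] F [2.5322 0.1312 1.72  ] w -0.000200105886081572
turn left [-0.0001 -0.0003  0.0002]
scene blue lip own x 2/50/98% [-75.0858 -65.6053 -63.3443] 166
scene pink lip own x 2/50/98% [-9.5864  0.0322  2.6526] 275
clock: 15.55
tcp_pos: [0.5111, 0.1535, 0.0051]
orientation: [-2.168, 0.112, 2.17]
contact_force: [1.1, 0.5, 0.5]
grip_width: -0.0002
t 15.55 tcp [0.5111 0.1535 0.0051] own mm [-106.6048   -0.4495    5.149 ] F [1.1083 0.5205 0.5095] w -0.00015882261486673652
turn left [-0.0002  0.0006 -0.0005]
scene blue lip own x 2/50/98% [-120.4106 -116.576  -113.9863] 180
scene pink lip own x 2/50/98% [-8.8676  0.0797  2.56  ] 282
```

```bash
python3 -m pendant '[0,0,0,2,0, 0,0,0,1,0, 0,0,0,0,0]';  python3 -m pendant '[0,0,0,1,0, 0,0,0,1,0, 0,0,0,0,0]'; python3 -m pendant '[0,0,0,1,0, 0,0,0,1,0, 0,0,0,0,0]'; python3 s.py b
```

```text
clock: 15.98
tcp_pos: [0.5082, 0.1538, 0.0051]
orientation: [-2.169, 0.112, 2.17]
contact_force: [1.1, -0.9, -0.0]
grip_width: -0.0001
clock: 16.35
tcp_pos: [0.5077, 0.1539, 0.0053]
orientation: [-2.171, 0.111, 2.166]
contact_force: [4.5, -1.0, -4.0]
grip_width: -0.0002
clock: 16.73
tcp_pos: [0.5078, 0.154, 0.0056]
orientation: [-2.174, 0.111, 2.162]
contact_force: [9.9, -2.0, -6.9]
grip_width: 0.0001
t 16.725 tcp [0.5078 0.154  0.0056] own mm [-109.9748   -0.3102    5.6041] F [ 9.9098 -2.0435 -6.9487] w 0.00011355305656888411
turn left [-0.0014 -0.0053  0.0013]
```

At the stop (force rising, no motion). Release off the lip and rise clear.

```bash
python3 -m pendant '[0,0,0,-5,0, 0,0,0,-10,0, 0,0,0,0,0, 0,-20,0,0,0, 0,-40,0,0,0, 0,-40,0,0,0, 0,-40,0,0,0, 0,-40,0,0,0, 0,0,0,0,0, 0,0,0,0,0, 0,0,0,0,0]'; python3 s.py b; python3 look.py 10 scene top
python3 - <<'E'
from h import *
from bench import nets,viewer
for n in "dropper wash_bottle pen_cup staining_jar tip_box slide_box vial".split():
    L=nets.look_for(n,"scene"); print(n,[(np.round(l["location"],3),round(l["score"],2)) for l in L[:2]])
cv2.imwrite("pics/end.png",cv2.hconcat([cv2.resize(cv2.imread(f"pics/{c}10.png"),(400,300)) for c in ("scene","top")]))
a,b=[cv2.imread(f"pics/scene{i}.png").astype(int) for i in (0,10)]
E
```

```text
clock: 18.1
tcp_pos: [0.5184, 0.1526, 0.1838]
orientation: [-2.167, 0.112, 2.172]
contact_force: [-0.5, 0.2, -0.2]
grip_width: 0.0
t 18.1 tcp [0.5184 0.1526 0.1838] own mm [-99.2625  -0.6095 183.8002] F [-0.4686  0.2437 -0.1882] w 3.736882089091795e-06
turn left [ 0.      0.0025 -0.0012]
scene blue lip own x 2/50/98% [-126.1823 -120.1752 -117.4452] 331
scene pink lip own x 2/50/98% [-9.0367  0.126   2.4105] 281
top blue lip own x 2/50/98% None 0
top pink lip own x 2/50/98% [-11.7264  -6.4009  -0.2774] 248
dropper [(array([0.547, 0.012, 0.033]), 0.7)]
wash_bottle [(array([0.6  , 0.448, 0.107]), 0.65)]
pen_cup [(array([ 0.64 , -0.385,  0.074]), 0.83)]
staining_jar [(array([0.664, 0.013, 0.071]), 0.66)]
tip_box [(array([0.42 , 0.457, 0.052]), 0.81), (array([0.567, 0.156, 0.013]), 0.15)]
slide_box [(array([ 0.402, -0.438,  0.036]), 0.98)]
vial [(array([0.438, 0.01 , 0.037]), 0.54)]
```

View pics/end.png

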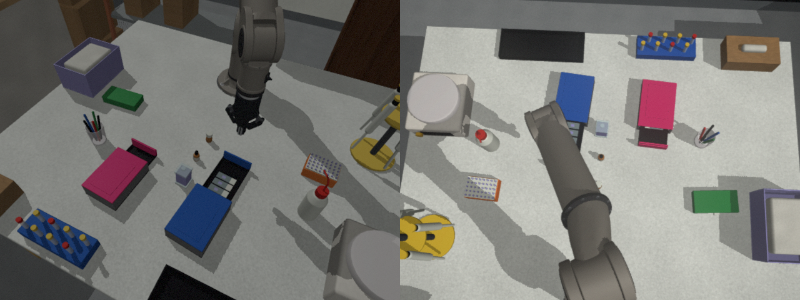

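The scene view shows the blue tray out with its slides visible at ~(222,182), the pink tray home, the gripper up and clear, and all bystanders upright in place. Handing in.

```bash
python3 -c "
from bench import r
print(r.hand_in())"
```

```text
the job is handed in; nothing more can be done
None
```

I pushed the pink tray home, then hooked the shut fingertips behind the blue lip and drew that tray out to its stop. I then lifted clear and handed in at about 18 s of the 53 s.

**Final checks**
- **Pink tray:** the scene camera puts its lip within about 1 mm of home. When I pushed, the force rose to about 11 N with no further motion.
- **Blue tray:** the scene camera puts its lip about 120 mm out. Pulling further raised the force to about 10 N along the rail with no motion. The top camera could not confirm this, because the arm hid the blue lip.
- **Bystanders:** six of the seven were found within about 5 mm of their first scene-camera positions. The pen cup was not properly detected by that camera at the start. Its final position is about 20 mm from the first top-camera reading, an offset similar to what the two cameras' network positions showed for other things. It stands upright, and the arm passed well clear of it.
- **Robot:** the force reading was near zero at the end, with the gripper well above both trays.

**What went wrong or disagreed**
- **First push missed:** the real fingertips end about 26 mm short of the reported TCP, so the first pass went just over the pink lip without touching anything. I measured this with both the wrist and scene cameras, went lower and repeated the push.
- **Camera positions:** the networks' positions from the two cameras differed by up to about 40 mm in x. I used positions worked out from the depth images instead, which agreed within about 3 mm.

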